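Square up to the scribed mark

TASK

Lay the steel square on the brass sheet to carry the scribed mark across: stock standing on the bench and flush along its whole length against the block edge that the mark starts from, blade flat across the brass, and the blade's outer edge (the edge at the very end of the stock) on the mark. Then set the knobbed brass weight upright on the blade, centred on the blade's width, to hold the square, without shifting it off the edge or the mark. Leave the hammer, the dish and the aluminium rule where they are.

Things in the scene. Friction and masses are not known exactly. Their poses are not given: they have to be found in the camera images.
- plate: Brass sheet, 3 mm thick, on a wooden block of the same outline, screwed to the bench (does not move): 110 mm (its x) by 180 mm (its y), 15 mm high in all. Origin at the centre of the underside, on the bench. Its -x side (x = -55 mm, facing roughly to the robot) is the upright edge to lay the stock against.
- mark: The scribed mark: a dark line 3 mm wide and 50 mm long on the brass (surface only). Origin where its centre line starts at the block's -x edge, on the brass, 15 mm above the bench; it runs along its +x, square to that edge. Its axes are parallel to the plate's. It lies somewhere between 10 mm and 70 mm to the +y side of the middle of that edge.
- square: L-shaped steel engineer's square, about 0.45 kg, loose. Dark stock: bar 22 mm (x) by 100 mm (y) by 34 mm high, standing on the bench; thin dark blade reaching 100 mm out of it along +x at its +y end (see blade_mid). Origin under the stock's centre, on the bench. Centre of mass at about x = 6, y = 3 mm. At the start the blade points away from the robot, within 35 degrees of world x.
- stock_blade_end (a point): On the square: the corner where the stock's inner face (x = +11 mm, the face laid against the block) meets the blade's outer edge (y = +50 mm), 15.4 mm above the stock's underside. Should come to the mark's origin.
- stock_free_end (a point): On the square: the other end of the stock's inner face (x = +11 mm, y = -50 mm), 15.4 mm above the stock's underside. Sliding the square along the bench takes up to about 6 N.
- blade_mid (a point): Middle of the blade's top face. In the square's frame the blade spans x 11 to 111 mm, y 24 to 50 mm (26 mm wide), z 15.4 to 18.4 mm above the stock's underside: with the stock on the bench it passes just over the 15 mm block. Its outer edge, y = +50 mm, is level with the stock's end.
- weight: Brass weight, about 270 g, loose, upright: round base 40 mm across and 22 mm high, neck 12 mm across, then a round grip knob 20 mm across from 28 to 46 mm above the underside. Origin at the centre of the underside.
- hammer: Hammer 220 mm long lying on the bench beyond the block; bystander.
- dish: White ceramic dish 76 mm across, 28 mm high, beyond the block; bystander.
- rule: Flat aluminium rule 25 x 150 x 3 mm lying on the left; bystander, not the square.
There are look-alikes about, which are no part of the job. Several things look just like the square: the one meant starts farthest from the robot's base.

How it is judged:
By the outcome, as a careful person would: the job done as asked, in the order asked, and still so for the second after the job is handed in, with the robot touching nothing.
It also fails if it takes over 64 s, if anything falls off the work surface, if the arm or the gripper's body presses on something with over 40 N, if the wrist force passes 120 N, or if a joint passes its speed limit or range.

ROBOT

A 6-joint arm with a two-finger parallel gripper is mounted at the origin on the work surface. World frame = base frame: x ahead of the robot, y to its left, z up, the work surface at z = 0. Lengths are in m, angles in rad, forces in N, time in s.
With the tool pointing down it reaches from about 0.225 to 0.875 m from the base axis. Payload 3.4 kg.
Tool frame: the origin (TCP) lies where the fingers leave the gripper's body, on its centre line; the fingertips stand 73 mm ahead of it and the grasp point (between the pads) lies 54 mm ahead of it (manip.pinch_z is the distance from the TCP to the grasp point, in m); z points along the fingers, y is the line along which they close (so a half turn about z gives the same grasp; the last joint's range is limited). The gripper opens to 85 mm and grips with 20 to 120 N. Pads are 22 mm wide; open, the fingers measure 114 mm over their backs; the gripper's body (76 mm by 85 mm) begins 54 mm behind the grasp point. The pads swing forward as they close: fully open they stand 13 mm farther back than shut.
Start: joints at [1.137, 0.276, 1.505, -0, 1.361, -0.121], TCP at [0.177, 0.547, 0.304] pointing down, gripper open.
Joint ranges: [-2.89, 2.89], [-0.75, 2.08], [0.22, 2.7], [-1.18, 4.32], [0.11, 2.71], [-2.7, 2.7]. Speed limits (rad/s): [2.57, 2.57, 3.14, 3.14, 3.14, 3.14].

INTERFACE

Orientations are given as a unit quaternion [w, x, y, z].
In Python, from rig import readout, imaging, manip gives the robot as it stands. The module is installed in compiled form; this text tells all that it offers.
- The arm moves only by the tool servo_tool, never from a script. Its argument "moves" is a list of rows, each an object with "dp": the shift along the tool's x, y, z in units of 0.2 m (1.0 is 0.2 m), a list of three; "delta_rot": the turn, a rotation vector about the tool's x, y, z in units of 0.1 rad (1.0 is 0.1 rad), a list of three; "fingers": the opening, from 0 (shut) to 1 (fully open). In form: [{"dp": [dx, dy, dz], "delta_rot": [wx, wy, wz], "fingers": fingers}, ...]. A call has 1 to 5 rows; each row shifts and turns the commanded pose from where the row before left it, along the tool's axes as they then stand; what a row does not reach is not made up. A row lasts 1/10 s, in which the tool goes at most 50 mm and 8.59 degrees, less where a joint would pass 70% of its speed; a pose out of reach is approached as far as the arm can. A call with a number of a shift or a turn outside -1 to 1 is refused whole. A call with a gripper value outside its range is refused whole. The fingers move at their own pace and stop on an object; "force" is the grip in N (left out, the last holds). Time passes only in rows, so rows that do not move let the fingers close. It gives the time, the measured TCP pose, the force, the opening and the grip force at its end, in the units of the state.
- readout.get_state(): the state, without advancing time (a new reading comes with each control period).
- imaging.get_image(name): name is "scene" or "top" or "wrist"; returns (picture, depth): 420x560x3 uint8, red, green, blue; 420x560 float32, m along the optical axis (not along the pixel's ray), 0 where there is no reading.
- imaging.calibration(name): a dict with "intrinsics" (3x3 intrinsics, pixels), "R" (3x3) and "t" (3): a world point X has camera coordinates R X + t; the wrist camera has in their place "hand_eye" (4x4, takes a point from camera to tool coordinates, whose origin is the TCP and whose axes are the flange's). Camera axes: x right, y down, z forward; pixel columns grow to the right and rows downward; lengths in m; the calibration is good to about 2 mm. A picture is of the moment at which its call begins: read the wrist's pose just before it. calibration takes no time and is no camera call.
- manip.sign_off(): hands the job in; it is judged then, once.
The state is a dict: "clock": time; "qpos": joint angles; "qd": joint speeds; "effort": joint torques, N m; "position": TCP position; "ee_rot": TCP orientation; "contact_force": force on the tool from outside, world axes, zero at the start; "moment": the same for the moment, N m; "width": finger opening in m; "gripper_force": force on a finger pad.
Only numpy, scipy, OpenCV 4.12 (cv2) and the standard library are available. Lean on these libraries where they do the work, as an engineer would, in place of code of your own. Each camera call takes 0.05 s, during which the arm holds its last target. There are 200 camera calls.

## Working session

There is one attempt and no reset: what is moved stays moved. The work goes in short steps, Python scripts to look and compute and a tool call to move; the robot and the scene stay as the last step left them, time stands still between calls to the robot, and variables do not carry over. Pictures are saved under pics/ and viewed, at most 13 in all, crops included, and the job is handed in when it is done.

Besides the shell and the picture viewer there is one more tool, called after "Request:" in YAML: its name, and indented under it one key for each argument. servo_tool: Moves the arm, as the interface text tells. Its arguments: {"type":"object","properties":{"moves":{"type":"array"},"force":{"type":"number"}},"required":["moves"]}

```bash
mkdir -p pics; cat > h.py <<'E'
import numpy as np, cv2
from rig import readout, imaging, manip
from scipy.spatial.transform import Rotation as Ro
def q2R(q): return Ro.from_quat([q[1],q[2],q[3],q[0]]).as_matrix()
def cam(n, st=None):
    c=imaging.calibration(n); K=np.array(c["intrinsics"])
    if n!="wrist": return K,np.array(c["R"]),np.array(c["t"])
    st=st or readout.get_state(); T=np.eye(4); T[:3,:3]=q2R(st["ee_rot"]); T[:3,3]=st["position"]
    M=np.linalg.inv(T@np.array(c["hand_eye"])); return K,M[:3,:3],M[:3,3]
def ray(C,uv,z):
    K,R,t=C; uv=np.atleast_2d(uv).astype(float); d=np.c_[uv,np.ones(len(uv))]@np.linalg.inv(K).T@R
    o=-R.T@t; return o+d*((z-o[2])/d[:,2])[:,None]
def cloud(C,dep):
    K,R,t=C; v,u=np.mgrid[:420,:560]; p=np.c_[u.ravel(),v.ravel(),np.ones(u.size)]@np.linalg.inv(K).T*dep.reshape(-1,1)
    return ((p-t)@R).reshape(420,560,3)
def proj(C,X):
    K,R,t=C; p=(np.atleast_2d(X)@R.T+t)@K.T; return p[:,:2]/p[:,2:]
E
python3 - <<'E'
from h import *
s=readout.get_state(); print(s, manip.pinch_z)
for n in("scene","top"):
    C=cam(n); im,d=imaging.get_image(n); np.savez(f"{n}.npz",im=im,d=d); cv2.imwrite(f"pics/{n}.png",im[:,:,::-1]); print(n,-C[1].T@C[2],C[0][0,0], C[1][2])
E
```

```text
{'clock': 0.0, 'qpos': array([ 1.13696286e+00,  2.76589415e-01,  1.50614585e+00,  1.60709988e-05,
        1.36072241e+00, -1.21023387e-01]), 'qd': array([-7.64934984e-04,  1.85018488e-03,  6.87225616e-04,  9.79422584e-04,
        5.03616352e-05, -1.40477871e-03]), 'effort': array([-1.60177995e-03, -4.16771686e+01, -2.45800585e+01, -6.44347128e-04,
        1.10220761e-02,  1.31817757e-05]), 'position': array([0.1767872 , 0.54671866, 0.30303772]), 'ee_rot': array([-2.62955149e-04,  1.55769736e-01,  9.87792954e-01, -8.94699409e-04]), 'contact_force': array([-0.22132065, -0.25570701, -0.5114228 ]), 'moment': array([0.01349502, 0.03375949, 0.01288466]), 'gripper_force': 0.0, 'width': 0.0853050515085198} 0.0539
scene [ 1.16723231 -0.32117998  1.05314997] 498.1299240843256 [-0.54124934  0.24289409 -0.80501653]
top [ 4.12040879e-01 -1.70534491e-04  1.17930724e+00] 522.5068741154447 [ 0.05409005  0.00132858 -0.99853518]
```

View pics/top.png

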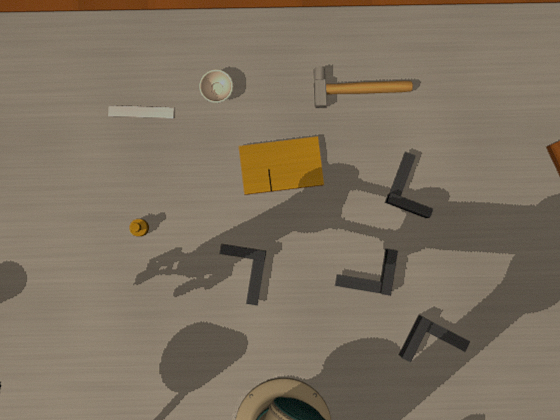

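View pics/scene.png

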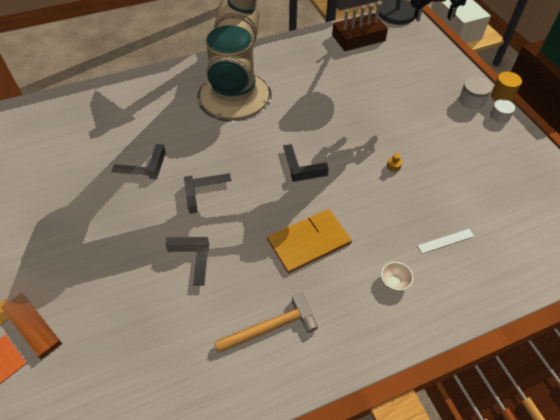

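Top view candidates for the square are A (408,190), B (250,270), C (375,275) and D (430,335). The base is at about (283,410), so A is the farthest. Its blade also points away from the robot and sits at its left (+y) end, as described. The mark runs (269,170)–(270,192) on the plate, the weight is at (139,228), the hammer is at (365,88), the dish at (216,86) and the rule at (141,112).

```bash
python3 - <<'E'
from h import *
C=cam("top"); z=np.load("top.npz"); im,d=z["im"],z["d"]; S=cam("scene"); zs=np.load("scene.npz")
P=cloud(C,d); PS=cloud(S,zs["d"])
for n,(u,v) in dict(stockA=(410,205),stockAend=(428,212),bladeA=(405,168),plate=(285,165),weight=(139,227),markst=(270,190),bench=(340,120)).items(): print(n,P[v,u].round(4))
for n,(u,v) in dict(stockA=(188,244),bladeA=(200,270),plate=(300,245),weight=(395,157)).items(): print('scene',n,PS[v,u].round(4))
cr=im[100:300,100:470]; cv2.imwrite("pics/cropA.png",cv2.resize(im[140:230,370:450],None,fx=6,fy=6,interpolation=cv2.INTER_CUBIC)[:,:,::-1])
hsv=cv2.cvtColor(im,cv2.COLOR_RGB2HSV)
m=cv2.inRange(hsv,(12,150,100),(30,255,255)); m[:130]=0
for c in cv2.findContours(m,0,2)[0]:
    if cv2.contourArea(c)>30: r=cv2.minAreaRect(c); print(r, ray(C,r[0],.015).round(4), ray(C,cv2.boxPoints(r),.015).round(4).tolist())
print(imaging.calibration("wrist"))
E
```

```text
stockA [ 0.4842 -0.2874  0.0323]
stockAend [ 0.4682 -0.327   0.0302]
bladeA [ 0.5681 -0.2825  0.0177]
plate [ 0.58   -0.0144  0.0152]
weight [0.446  0.3068 0.0401]
markst [0.5245 0.0202 0.0137]
bench [ 0.6834 -0.142  -0.0007]
scene stockA [ 0.4954 -0.2859  0.0299]
scene bladeA [ 0.5647 -0.2792  0.0133]
scene plate [ 0.5918 -0.0339  0.0145]
scene weight [0.4458 0.3124 0.0386]
((138.0, 227.0), (16.0, 16.0), 90.0) [[0.4468 0.3157 0.015 ]] [[0.4649, 0.3336, 0.015], [0.4643, 0.2978, 0.015], [0.4286, 0.298, 0.015], [0.4293, 0.3336, 0.015]]
((555.0, 152.0), (22.0, 8.0), 90.0) [[ 0.5986 -0.6204  0.015 ]] [[0.6237, -0.6126, 0.015], [0.6233, -0.6305, 0.015], [0.5737, -0.6282, 0.015], [0.574, -0.6103, 0.015]]
((280.8153991699219, 165.02310180664062), (49.11775207519531, 80.00240325927734), 82.87498474121094) [[ 0.5801 -0.005   0.015 ]] [[0.6257, 0.0902, 0.015], [0.6451, -0.0886, 0.015], [0.5348, -0.0999, 0.015], [0.5156, 0.078, 0.015]]
{'intrinsics': array([[311.34757028,   0.        , 278.89854385],
       [  0.        , 311.34757028, 209.01155065],
       [  0.        ,   0.        ,   1.        ]]), 'hand_eye': array([[ 1.89485813e-04, -9.52231475e-01, -3.05377116e-01,
         7.73758225e-02],
       [ 9.99999667e-01, -6.18564831e-05,  8.13379351e-04,
         3.25527357e-04],
       [-7.93414973e-04, -3.05377168e-01,  9.52231146e-01,
        -6.98731840e-02],
       [ 0.00000000e+00,  0.00000000e+00,  0.00000000e+00,
         1.00000000e+00]])}
```

View pics/cropA.png

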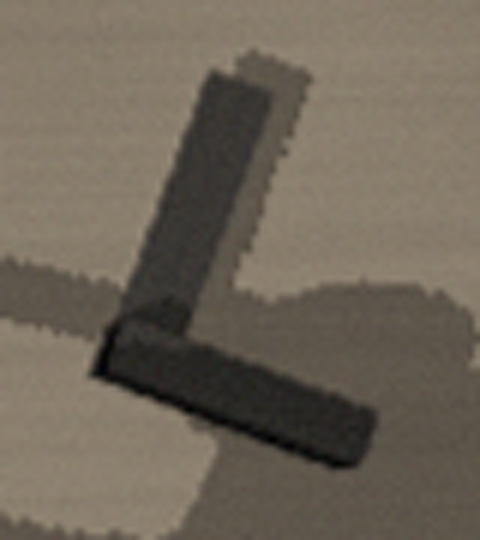

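The crop confirms A: a thick stock at the bottom and a thin blade rising from its left end. I'll look at the weight, plate and square on the way with the wrist camera.

```bash
cat >> h.py <<'E'
def heading(st): y=q2R(st["ee_rot"])[:,1]; return np.degrees(np.arctan2(y[1],y[0]))
def go(x,y,z,head=None):
    "print total dp (units) in tool axes now, then turn about tool z (units)"
    st=readout.get_state(); R=q2R(st["ee_rot"]); d=R.T@(np.array([x,y,z])-st["position"])/.2
    w=0 if head is None else -np.radians(head-heading(st))/.1
    print("t",round(float(st["clock"]),2),"pos",st["position"].round(4),"head",round(heading(st),2),"tilt",R[:,2].round(4),"| go dp",d.round(3),"rows",int(np.ceil(np.linalg.norm(d)/.22)),"turn z",round(w,3), "F",np.round(st["contact_force"],1),"w",round(float(st["width"]),4))
def shot(name):
    st=readout.get_state(); C=cam("wrist",st); im,d=imaging.get_image("wrist")
    np.savez(name+".npz",im=im,d=d,K=C[0],R=C[1],t=C[2]); cv2.imwrite(f"pics/{name}.png",im[:,:,::-1]); return C,im,d
def load(name):
    z=np.load(name+".npz"); return (z["K"],z["R"],z["t"]),z["im"],z["d"]
E
```

Request:
servo_tool:
  moves:
    - {"dp": [-0.183, -0.078, 0.028], "delta_rot": [0, 0, 0], "fingers": 1}
    - {"dp": [-0.183, -0.078, 0.028], "delta_rot": [0, 0, 0], "fingers": 1}
    - {"dp": [-0.183, -0.078, 0.028], "delta_rot": [0, 0, 0], "fingers": 1}
    - {"dp": [-0.183, -0.078, 0.028], "delta_rot": [0, 0, 0], "fingers": 1}
    - {"dp": [-0.183, -0.078, 0.028], "delta_rot": [0, 0, 0], "fingers": 1}

```text
clock: 0.6
position: [0.3278, 0.4153, 0.2753]
ee_rot: [-0.0, 0.156, 0.988, -0.0]
contact_force: [0.2, 0.7, -0.7]
width: 0.0858
gripper_force: 0.0
```

Request:
servo_tool:
  moves:
    - {"dp": [-0.183, -0.078, 0.028], "delta_rot": [0, 0, 0], "fingers": 1}
    - {"dp": [-0.183, -0.078, 0.028], "delta_rot": [0, 0, 0], "fingers": 1}
    - {"dp": [-0.183, -0.078, 0.028], "delta_rot": [0, 0, 0], "fingers": 1}
    - {"dp": [-0.183, -0.078, 0.028], "delta_rot": [0, 0, 0], "fingers": 1}
    - {"dp": [0, 0, 0], "delta_rot": [0, 0, 0], "fingers": 1}

```text
clock: 1.1
position: [0.4503, 0.309, 0.2523]
ee_rot: [0.0, 0.158, 0.987, -0.001]
contact_force: [-1.1, 0.0, -0.3]
width: 0.0854
gripper_force: 0.0
```

```bash
python3 - <<'E'
from h import *
C,im,d=shot("w1"); go(0.53,0.02,0.25,6.2)
P=cloud(C,d); hsv=cv2.cvtColor(im,cv2.COLOR_RGB2HSV); m=cv2.inRange(hsv,(10,120,60),(32,255,255))
for c in cv2.findContours(m,0,2)[0]:
    if cv2.contourArea(c)>60:
        (u,v),r=cv2.minEnclosingCircle(c); print(u,v,r,cv2.contourArea(c),P[int(v),int(u)].round(4)); mm=np.zeros(m.shape,np.uint8); cv2.drawContours(mm,[c],-1,1,-1); q=P[(mm>0)&(d>0)]; print(np.percentile(q[:,2],[5,50,98]).round(4)); t=q[q[:,2]>.040]; b=q[(q[:,2]<.026)&(q[:,2]>.016)]
        for k in (t,b):
            if len(k): print(len(k),((k.min(0)+k.max(0))/2).round(4),(np.ptp(k,0)).round(4))
E
```

```text
t 1.15 pos [0.4485 0.3105 0.2526] head 71.85 tilt [-1.3e-03 -9.0e-04 -1.0e+00] | go dp [-0.84  -1.253  0.014] rows 7 turn z 11.458 F [-0.8  0.1 -0.3] w 0.0854
62.5 341.5 69.1123275756836 2119.5 [0.4192 0.2517 0.2459]
[0.0028 0.0145 0.239 ]
53 [0.4199 0.2509 0.2455] [0.007  0.0199 0.0257]
49 [ 0.5404 -0.0016  0.0164] [0.0448 0.1643 0.0007]
283.5 182.0 20.500099182128906 1203.0 [0.438  0.3171 0.0455]
[0.0111 0.0224 0.0468]
367 [0.446  0.315  0.0438] [0.019  0.0192 0.0075]
753 [0.4454 0.3158 0.0201] [0.0376 0.0376 0.0077]
```

Request:
servo_tool:
  moves:
    - {"dp": [-0.12, -0.179, 0], "delta_rot": [0, 0, 0], "fingers": 1}
    - {"dp": [-0.12, -0.179, 0], "delta_rot": [0, 0, 0], "fingers": 1}
    - {"dp": [-0.12, -0.179, 0], "delta_rot": [0, 0, 0], "fingers": 1}
    - {"dp": [-0.12, -0.179, 0], "delta_rot": [0, 0, 0], "fingers": 1}
    - {"dp": [-0.12, -0.179, 0], "delta_rot": [0, 0, 0], "fingers": 1}

```text
clock: 1.65
position: [0.5058, 0.1046, 0.2536]
ee_rot: [-0.0, 0.155, 0.988, 0.0]
contact_force: [0.4, -0.0, 0.0]
width: 0.0854
gripper_force: 0.0
```

Request:
servo_tool:
  moves:
    - {"dp": [-0.12, -0.179, 0], "delta_rot": [0, 0, 0], "fingers": 1}
    - {"dp": [-0.12, -0.179, 0], "delta_rot": [0, 0, 0], "fingers": 1}
    - {"dp": [0, 0, 0], "delta_rot": [0, 0, 1], "fingers": 1}
    - {"dp": [0, 0, 0], "delta_rot": [0, 0, 1], "fingers": 1}
    - {"dp": [0, 0, 0], "delta_rot": [0, 0, 1], "fingers": 1}

```text
clock: 2.15
position: [0.5294, 0.0227, 0.2534]
ee_rot: [-0.001, 0.304, 0.953, 0.0]
contact_force: [0.2, -0.3, -0.2]
width: 0.0855
gripper_force: 0.0
```

Request:
servo_tool:
  moves:
    - {"dp": [0, 0, 0], "delta_rot": [0, 0, 1], "fingers": 1}
    - {"dp": [0, 0, 0], "delta_rot": [0, 0, 1], "fingers": 1}
    - {"dp": [0, 0, 0], "delta_rot": [0, 0, 1], "fingers": 1}
    - {"dp": [0, 0, 0], "delta_rot": [0, 0, 1], "fingers": 1}
    - {"dp": [0, 0, 0], "delta_rot": [0, 0, 1], "fingers": 1}

```text
clock: 2.65
position: [0.5293, 0.0234, 0.2534]
ee_rot: [-0.001, 0.529, 0.848, 0.0]
contact_force: [0.9, -0.4, 0.6]
width: 0.085
gripper_force: 0.0
```

Request:
servo_tool:
  moves:
    - {"dp": [0, 0, 0], "delta_rot": [0, 0, 1], "fingers": 1}
    - {"dp": [0, 0, 0], "delta_rot": [0, 0, 1], "fingers": 1}
    - {"dp": [0, 0, 0], "delta_rot": [0, 0, 1], "fingers": 1}
    - {"dp": [0, 0, 0], "delta_rot": [0, 0, 0.46], "fingers": 1}
    - {"dp": [0, 0, 0], "delta_rot": [0, 0, 0], "fingers": 1}

```text
clock: 3.15
position: [0.5294, 0.0233, 0.2535]
ee_rot: [-0.0, 0.666, 0.746, 0.0]
contact_force: [0.2, 0.4, -1.0]
width: 0.0852
gripper_force: 0.0
```

```bash
python3 - <<'E'
from h import *
C,im,d=shot("p1"); go(0.50,-0.285,0.25,-20)
P=cloud(C,d); hsv=cv2.cvtColor(im,cv2.COLOR_RGB2HSV)
m=cv2.inRange(hsv,(10,120,50),(32,255,255))
c=max(cv2.findContours(cv2.morphologyEx(m,cv2.MORPH_CLOSE,np.ones((15,15))),0,2)[0],key=cv2.contourArea)
r=cv2.minAreaRect(c); print(r, np.median(P[m>0][:,2]))
print(ray(C,cv2.boxPoints(r),.015).round(4).tolist())
E
```

```text
t 3.2 pos [0.5295 0.0231 0.2535] head 6.54 tilt [-4.e-04  6.e-04 -1.e+00] | go dp [-1.514 -0.322  0.017] rows 8 turn z 4.633 F [0.6 0.2 0.3] w 0.0856
((327.04742431640625, 213.66110229492188), (112.077880859375, 162.66661071777344), 0.7073193788528442) 0.014978361777736643
[[0.5341, -0.0993, 0.015], [0.5172, 0.0802, 0.015], [0.6247, 0.0912, 0.015], [0.6614, -0.0866, 0.015]]
```

View pics/p1.png

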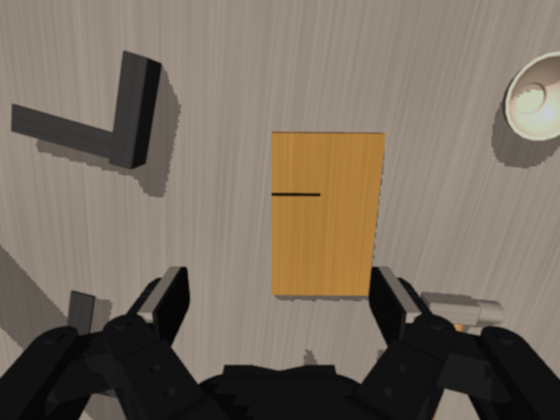

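The wrist view shows the block's -x edge at u≈272 (v 132–296) and the mark at v≈194 (u 272–320). I'll fit both lines and move on to the square.

```bash
cat >> h.py <<'E'
def plate_mark(C,im,rows=(140,285),u0=272,vm=194,mu=(280,314)):
    "edge line and mark start by ray casting at z=.015"
    sat=im[:,:,0].astype(float)-im[:,:,2]; E=[]
    for v in range(*rows):
        if abs(v-vm)<5: continue
        s=sat[v,u0-14:u0+15]; lo,hi=np.median(s[:7]),np.median(s[-7:]); k=np.argmax(s>(lo+hi)/2)
        if hi-lo>40 and k>0: E.append((u0-14+k-1+((lo+hi)/2-s[k-1])/(s[k]-s[k-1]),v))
    e=ray(C,E,.015); 
    M=[]
    for u in range(*mu):
        g=im[vm-8:vm+9,u].astype(float).sum(1); w=np.clip(np.median(g)-g-40,0,None)
        if w.sum()>0: M.append((u,(w*np.arange(vm-8,vm+9)).sum()/w.sum()))
    mk=ray(C,M,.015)
    vx,vy,x0,y0=cv2.fitLine(e[:,:2].astype(np.float32),cv2.DIST_HUBER,0,.01,.01).ravel()
    ax,ay,a0,b0=cv2.fitLine(mk[:,:2].astype(np.float32),cv2.DIST_HUBER,0,.01,.01).ravel()
    if vy<0: vx,vy=-vx,-vy
    if ax<0: ax,ay=-ax,-ay
    yaw=np.degrees(np.arctan2(-vx,vy)); s=np.linalg.solve([[vx,-ax],[vy,-ay]],[a0-x0,b0-y0]); o=np.array([x0+s[0]*vx,y0+s[0]*vy])
    print("edge yaw",yaw.round(2),"mark dir",np.degrees(np.arctan2(ay,ax)).round(2),"mark origin",o.round(4),"edge ends",e[0].round(4),e[-1].round(4)); return o,yaw
E
python3 - <<'E'
from h import *
C,im,d=load("p1"); plate_mark(C,im)
K,Rr,t=C
# plate corners from hand-read pixels as a check
print(ray(C,[(272,132),(384,133),(372,296),(272,296)],.015).round(4))
E
```

```text
edge yaw 6.08 mark dir 5.89 mark origin [0.5229 0.0185] edge ends [0.5172 0.0722 0.015 ] [ 0.5341 -0.0859  0.015 ]
[[ 0.5172  0.0799  0.015 ]
 [ 0.6246  0.0912  0.015 ]
 [ 0.65   -0.0883  0.015 ]
 [ 0.5366 -0.1013  0.015 ]]
```

Request:
servo_tool:
  moves:
    - {"dp": [-0.189, -0.04, 0], "delta_rot": [0, 0, 0], "fingers": 1}
    - {"dp": [-0.189, -0.04, 0], "delta_rot": [0, 0, 0], "fingers": 1}
    - {"dp": [-0.189, -0.04, 0], "delta_rot": [0, 0, 0], "fingers": 1}
    - {"dp": [-0.189, -0.04, 0], "delta_rot": [0, 0, 0], "fingers": 1}
    - {"dp": [-0.189, -0.04, 0], "delta_rot": [0, 0, 0], "fingers": 1}

```text
clock: 3.7
position: [0.511, -0.171, 0.2536]
ee_rot: [-0.0, 0.666, 0.746, 0.0]
contact_force: [1.4, 0.3, 0.5]
width: 0.0857
gripper_force: 0.0
```

Request:
servo_tool:
  moves:
    - {"dp": [-0.189, -0.04, 0], "delta_rot": [0, 0, 0], "fingers": 1}
    - {"dp": [-0.189, -0.04, 0], "delta_rot": [0, 0, 0], "fingers": 1}
    - {"dp": [-0.189, -0.04, 0], "delta_rot": [0, 0, 0], "fingers": 1}
    - {"dp": [0, 0, 0], "delta_rot": [0, 0, 1], "fingers": 1}
    - {"dp": [0, 0, 0], "delta_rot": [0, 0, 1], "fingers": 1}

```text
clock: 4.2
position: [0.4999, -0.2865, 0.2532]
ee_rot: [-0.0, 0.739, 0.673, 0.0]
contact_force: [-0.0, 1.1, -0.3]
width: 0.0852
gripper_force: 0.0
```

Request:
servo_tool:
  moves:
    - {"dp": [0, 0, 0], "delta_rot": [0, 0, 1], "fingers": 1}
    - {"dp": [0, 0, 0], "delta_rot": [0, 0, 1], "fingers": 1}
    - {"dp": [0, 0, 0], "delta_rot": [0, 0, 0.63], "fingers": 1}
    - {"dp": [0, 0, 0], "delta_rot": [0, 0, 0], "fingers": 1}
    - {"dp": [0, 0, 0], "delta_rot": [0, 0, 0], "fingers": 1}

```text
clock: 4.7
position: [0.5002, -0.2852, 0.2534]
ee_rot: [-0.0, 0.819, 0.574, 0.0]
contact_force: [-0.2, -1.0, 0.5]
width: 0.0853
gripper_force: 0.0
```

```bash
python3 - <<'E'
from h import *
C,im,d=shot("s1"); go(0.48,-0.285,0.2,-20)
P=cloud(C,d); 
for lo,hi,n in((.030,.038,"stock top"),(.0155,.022,"blade")):
    m=((P[:,:,2]>lo)&(P[:,:,2]<hi)&(d>0)&(im.max(2)<110)).astype(np.uint8); m[260:]=0
    m=cv2.morphologyEx(m,cv2.MORPH_OPEN,np.ones((3,3)))
    c=max(cv2.findContours(m,0,2)[0],key=cv2.contourArea); mm=np.zeros_like(m); cv2.drawContours(mm,[c],-1,1,-1); q=P[mm>0]
    h=np.median(q[:,2]); X=ray(C,c[:,0,:],h)[:,:2]; r=cv2.minAreaRect((X*1000).astype(np.float32)); print(n,h,r,cv2.boxPoints(r).round(1).tolist())
E
```

```text
t 4.75 pos [ 0.5002 -0.2853  0.2535] head -20.0 tilt [-0.e+00  3.e-04 -1.e+00] | go dp [-0.033 -0.095  0.267] rows 2 turn z 0.0 F [ 0.7 -0.3  0.3] w 0.0852
stock top 0.033846494929469194 ((340.4699401855469, -236.79940795898438), (22.407943725585938, 100.63520812988281), 79.49571228027344) [[289.0, -238.60000610351562], [387.8999938964844, -257.0], [392.0, -235.0], [293.0, -216.60000610351562]]
blade 0.018364192794082617 ((314.2962341308594, -170.8394317626953), (100.53697204589844, 27.970422744750977), 79.59245300292969) [[291.5, -217.8000030517578], [319.0, -222.8000030517578], [337.1000061035156, -123.9000015258789], [309.6000061035156, -118.9000015258789]]
```

View pics/s1.png

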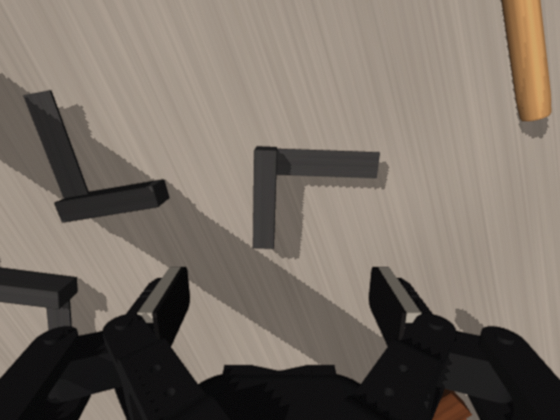

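Target A is at (265,148)–(265,247) for the stock, with its blade out to (378,165). The largest blob was a look-alike, so I'll restrict the mask.

```bash
cat >> h.py <<'E'
def square(C,im,d,u=(225,420),v=(120,258)):
    P=cloud(C,d); out={}
    for lo,hi,n in((.030,.038,"stock"),(.0162,.022,"blade")):
        m=((P[:,:,2]>lo)&(P[:,:,2]<hi)&(d>0)&(im.max(2)<110)).astype(np.uint8); k=np.zeros_like(m); k[v[0]:v[1],u[0]:u[1]]=1; m*=k
        c=max(cv2.findContours(m,0,2)[0],key=cv2.contourArea); mm=np.zeros_like(m); cv2.drawContours(mm,[c],-1,1,-1)
        h=np.median(P[mm>0][:,2]); X=ray(C,c[:,0,:],h)[:,:2]; r=cv2.minAreaRect((X*1000).astype(np.float32)); out[n]=r; print(n,h.round(4),np.round(r[0],1),np.round(r[1],1),round(r[2],2),cv2.boxPoints(r).round(1).tolist())
    return out
E
python3 - <<'E'
from h import *
C,im,d=load("s1"); square(C,im,d)
# two-view height check: free-end/blade-tip corners, top view vs wrist
T=cam("top")
print(proj(T,ray(C,[(276,149)],.034)), proj(T,ray(C,[(379,153)],.0184)))
E
```

```text
stock 0.0339 [ 485.1 -286.4] [99.4 21.5] 67.68 [[456.29998779296875, -328.29998779296875], [476.20001220703125, -336.3999938964844], [514.0, -244.5], [494.0, -236.3000030517578]]
blade 0.0183 [ 553.3 -274.7] [ 26.3 103.4] 68.03 [[500.3999938964844, -267.5], [596.4000244140625, -306.20001220703125], [606.2000122070312, -281.79998779296875], [510.29998779296875, -243.10000610351562]]
[[389.65388361 192.00038929]] [[404.65801738 151.36619123]]
```

Request:
servo_tool:
  moves:
    - {"dp": [-0.016, -0.069, 0.15], "delta_rot": [0, 0, 0.38], "fingers": 1}
    - {"dp": [0, 0, 0.15], "delta_rot": [0, 0, 0], "fingers": 1}
    - {"dp": [0, 0, 0.15], "delta_rot": [0, 0, 0], "fingers": 1}
    - {"dp": [0, 0, 0], "delta_rot": [0, 0, 0], "fingers": 1}
    - {"dp": [0, 0, 0], "delta_rot": [0, 0, 0], "fingers": 1}

```text
clock: 5.25
position: [0.4862, -0.2839, 0.1637]
ee_rot: [-0.0, 0.83, 0.557, -0.0]
contact_force: [0.5, -0.4, 0.4]
width: 0.0855
gripper_force: 0.0
```

```bash
python3 - <<'E'
from h import *
C,im,d=shot("s2"); o=square(C,im,d,u=(180,500),v=(60,330))
go(0.4862,-0.2836,0.091,-22.2)
E
```

```text
stock 0.0339 [ 485.2 -286.4] [99.9 21.4] 67.46 [[456.1000061035156, -328.5], [475.8999938964844, -336.70001220703125], [514.2000122070312, -244.39999389648438], [494.5, -236.1999969482422]]
blade 0.0184 [ 554.8 -275.2] [ 25.7 100.7] 67.77 [[503.29998779296875, -268.1000061035156], [596.5, -306.20001220703125], [606.2000122070312, -282.3999938964844], [513.0, -244.3000030517578]]
t 5.3 pos [ 0.4868 -0.2844  0.1646] head -22.25 tilt [ 0.0016 -0.001  -1.    ] | go dp [ 0.002 -0.005  0.368] rows 2 turn z -0.009 F [ 0.  -0.   0.4] w 0.0853
```

View pics/s2.png

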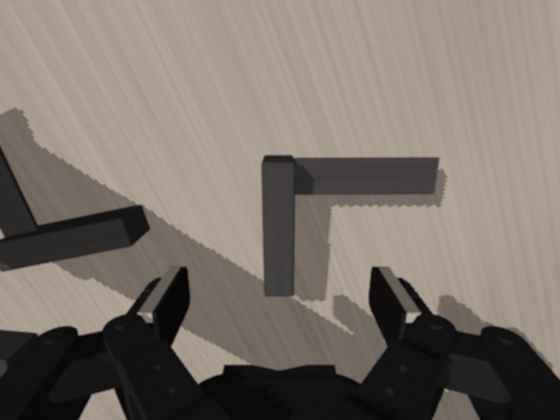

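The picture shows the stock at (279,157–296), centred between the fingers, with the blade to (437,175). Both views agree on position and height, so I'll grip now.

Request:
servo_tool:
  moves:
    - {"dp": [0, -0.003, 0.15], "delta_rot": [0, 0, 0], "fingers": 1}
    - {"dp": [0, 0, 0.15], "delta_rot": [0, 0, 0], "fingers": 1}
    - {"dp": [0, 0, 0.068], "delta_rot": [0, 0, 0], "fingers": 1}
    - {"dp": [0, 0, 0], "delta_rot": [0, 0, 0], "fingers": 0.6}
    - {"dp": [0, 0, 0], "delta_rot": [0, 0, 0], "fingers": 0.3}
  force: 50

```text
clock: 5.8
position: [0.4866, -0.2844, 0.0914]
ee_rot: [0.001, 0.83, 0.557, 0.001]
contact_force: [-0.3, -0.2, 0.6]
width: 0.0588
gripper_force: 0.0
```

Request:
servo_tool:
  moves:
    - {"dp": [0, 0, 0], "delta_rot": [0, 0, 0], "fingers": 0.1}
    - {"dp": [0, 0, 0], "delta_rot": [0, 0, 0], "fingers": 0.1}
    - {"dp": [0, 0, 0], "delta_rot": [0, 0, 0], "fingers": 0.1}
    - {"dp": [0, 0, 0], "delta_rot": [0, 0, 0], "fingers": 0.1}
    - {"dp": [0, 0, 0], "delta_rot": [0, 0, 0], "fingers": 0.1}
  force: 50

```text
clock: 6.3
position: [0.4857, -0.2839, 0.0913]
ee_rot: [0.001, 0.83, 0.557, 0.0]
contact_force: [-1.2, 1.6, 5.5]
width: 0.0207
gripper_force: 50.4
```

```bash
python3 - <<'E'
from h import *
go(0.4862,-0.2836,0.15,-22.4)
E
```

```text
t 6.3 pos [ 0.4857 -0.2839  0.0913] head -22.26 tilt [ 0.0011 -0.0011 -1.    ] | go dp [ 0.002  0.002 -0.293] rows 2 turn z 0.025 F [-1.2  1.6  5.5] w 0.0207
```

Request:
servo_tool:
  moves:
    - {"dp": [0, 0, -0.08], "delta_rot": [0, 0, 0], "fingers": 0.1}
    - {"dp": [0, 0, -0.11], "delta_rot": [0, 0, 0], "fingers": 0.1}
    - {"dp": [0, 0, -0.1], "delta_rot": [0, 0, 0], "fingers": 0.1}
    - {"dp": [0.1, -0.03, 0], "delta_rot": [0, 0, 0], "fingers": 0.1}
    - {"dp": [0.16, -0.047, 0], "delta_rot": [0, 0, 0], "fingers": 0.1}

```text
clock: 6.8
position: [0.4913, -0.2309, 0.1486]
ee_rot: [0.001, 0.831, 0.556, 0.0]
contact_force: [0.1, 0.6, -5.6]
width: 0.0208
gripper_force: 50.0
```

Request:
servo_tool:
  moves:
    - {"dp": [0.16, -0.047, 0], "delta_rot": [0, 0, 0], "fingers": 0.1}
    - {"dp": [0.16, -0.047, 0], "delta_rot": [0, 0, 0], "fingers": 0.1}
    - {"dp": [0.16, -0.047, 0], "delta_rot": [0, 0, 0], "fingers": 0.1}
    - {"dp": [0.16, -0.047, 0], "delta_rot": [0, 0, 0], "fingers": 0.1}
    - {"dp": [0.16, -0.047, 0], "delta_rot": [0, 0, 0], "fingers": 0.1}

```text
clock: 7.3
position: [0.5075, -0.0623, 0.1476]
ee_rot: [-0.0, 0.83, 0.557, -0.0]
contact_force: [1.2, -0.6, -4.9]
width: 0.0209
gripper_force: 50.0
```

Request:
servo_tool:
  moves:
    - {"dp": [0.1, -0.03, 0], "delta_rot": [0, 0, -0.3], "fingers": 0.1}
    - {"dp": [0.06, -0.018, 0], "delta_rot": [0, 0, -0.7], "fingers": 0.1}
    - {"dp": [0, 0, 0], "delta_rot": [0, 0, -0.8], "fingers": 0.1}
    - {"dp": [0, 0, 0], "delta_rot": [0, 0, -0.8], "fingers": 0.1}
    - {"dp": [0, 0, 0], "delta_rot": [0, 0, -0.8], "fingers": 0.1}

```text
clock: 7.8
position: [0.5103, -0.0301, 0.1476]
ee_rot: [-0.001, 0.723, 0.691, -0.0]
contact_force: [-0.5, -0.1, -5.1]
width: 0.0208
gripper_force: 50.0
```

Request:
servo_tool:
  moves:
    - {"dp": [0, 0, 0], "delta_rot": [0, 0, -0.8], "fingers": 0.1}
    - {"dp": [0, 0, 0], "delta_rot": [0, 0, -0.5], "fingers": 0.1}
    - {"dp": [0, 0, 0], "delta_rot": [0, 0, -0.25], "fingers": 0.1}
    - {"dp": [0, 0, 0], "delta_rot": [0, 0, 0], "fingers": 0.1}
    - {"dp": [0, 0, 0], "delta_rot": [0, 0, 0], "fingers": 0.1}

```text
clock: 8.3
position: [0.5108, -0.0305, 0.1478]
ee_rot: [-0.0, 0.669, 0.743, -0.0]
contact_force: [-0.2, -0.4, -5.4]
width: 0.0206
gripper_force: 50.0
```

```bash
python3 - <<'E'
from h import *
C,im,d=shot("c1"); go(0.5120,-0.0304,0.100,6.08)
E
```

```text
t 8.35 pos [ 0.5109 -0.0305  0.1478] head 6.04 tilt [-3.e-04  1.e-04 -1.e+00] | go dp [-0.     0.006  0.239] rows 2 turn z -0.007 F [ 0.4 -0.6 -5. ] w 0.0204
```

View pics/c1.png

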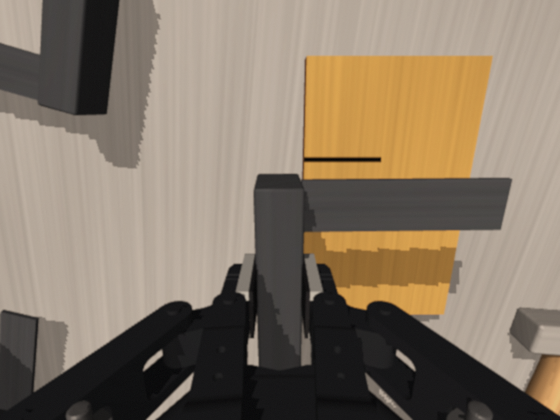

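The square is held level over the bench, with the block edge at u≈304, the mark at v≈159 (u 304–380) and the blade's outer edge at v≈180. I'll remeasure the mark and the held square from this second place.

```bash
cat >> h.py <<'E'
def held(C,im,d,box=(310,500,172,235)):
    "blade outer edge line, blade plane"
    P=cloud(C,d); u0,u1,v0,v1=box; g=im.astype(int); dark=(im.max(2)<100)
    E=[];Z=[]
    for u in range(u0,u1,2):
        s=(im[v0:v1,u,0].astype(float)); k=np.where(s<110)[0]
        if len(k)<5: continue
        j=k[0]
        if j==0: continue
        E.append((u,v0+j-1+(s[j-1]-110)/(s[j-1]-s[j])))
        Z.append(P[v0+j+4:v0+k[0]+18,u])
    Z=np.concatenate(Z); A=np.c_[Z[:,:2],np.ones(len(Z))]; pl,*_=np.linalg.lstsq(A,Z[:,2],rcond=None)
    z=np.median(Z[:,2]); e=ray(C,E,z); vx,vy,x0,y0=cv2.fitLine(e[:,:2].astype(np.float32),cv2.DIST_HUBER,0,.01,.01).ravel()
    if vx<0: vx,vy=-vx,-vy
    print("blade z",z.round(4),"slope xy",pl[:2].round(4),"edge yaw",np.degrees(np.arctan2(vy,vx)).round(2)); return np.array([x0,y0]),np.array([vx,vy])
E
python3 - <<'E'
from h import *
C,im,d=load("c1"); o,yaw=plate_mark(C,im,rows=(70,172),u0=305,vm=159,mu=(312,372))
p,dr=held(C,im,d); n=np.array([-dr[1],dr[0]]); print("outer edge to mark (along +y):",((o-p)@n*1000).round(2),"mm")
E
```

```text
edge yaw 6.06 mark dir 6.04 mark origin [0.5225 0.0184] edge ends [0.5169 0.0714 0.015 ] [0.5233 0.0107 0.015 ]
blade z 0.0737 slope xy [-0.3135  2.4692] edge yaw 6.48
outer edge to mark (along +y): 0.5 mm
```

Request:
servo_tool:
  moves:
    - {"dp": [0, 0, 0.1], "delta_rot": [0, 0, 0], "fingers": 0.1}
    - {"dp": [0, 0, 0.1], "delta_rot": [0, 0, 0], "fingers": 0.1}
    - {"dp": [0, 0, 0.06], "delta_rot": [0, 0, 0], "fingers": 0.1}
    - {"dp": [0, 0, 0.015], "delta_rot": [0, 0, 0], "fingers": 0.1}
    - {"dp": [0, 0, 0], "delta_rot": [0, 0, 0], "fingers": 0.1}

```text
clock: 8.85
position: [0.5107, -0.0305, 0.0929]
ee_rot: [-0.0, 0.669, 0.744, -0.0]
contact_force: [-0.5, -0.4, -3.5]
width: 0.021
gripper_force: 50.1
```

Request:
servo_tool:
  moves:
    - {"dp": [0, 0, 0.005], "delta_rot": [0, 0, 0], "fingers": 0.1}
    - {"dp": [0, 0, 0.005], "delta_rot": [0, 0, 0], "fingers": 0.1}
    - {"dp": [0, 0, 0], "delta_rot": [0, 0, 0], "fingers": 0.1}

```text
clock: 9.15
position: [0.5118, -0.0307, 0.0917]
ee_rot: [0.001, 0.669, 0.744, 0.001]
contact_force: [-1.1, 0.4, -0.5]
width: 0.0211
gripper_force: 50.4
```

```bash
python3 - <<'E'
from h import *
go(0.5170,-0.0299,0.0913,6.08)
E
```

```text
t 9.15 pos [ 0.5118 -0.0307  0.0917] head 6.07 tilt [ 2.3e-03 -3.0e-04 -1.0e+00] | go dp [0.001 0.026 0.002] rows 1 turn z -0.002 F [-1.1  0.4 -0.5] w 0.0211
```

Request:
servo_tool:
  moves:
    - {"dp": [0, 0.01, 0], "delta_rot": [0, 0, 0], "fingers": 0.1}
    - {"dp": [0, 0.01, 0], "delta_rot": [0, 0, 0], "fingers": 0.1}
    - {"dp": [0, 0, 0], "delta_rot": [0, 0, 0], "fingers": 0.1}

```text
clock: 9.45
position: [0.5145, -0.0302, 0.0915]
ee_rot: [-0.0, 0.669, 0.744, -0.0]
contact_force: [-5.3, -2.0, 5.5]
width: 0.0208
gripper_force: 51.0
```

Request:
servo_tool:
  moves:
    - {"dp": [0, 0.005, 0], "delta_rot": [0, 0, 0], "fingers": 0.1}
    - {"dp": [0, 0, 0], "delta_rot": [0, 0, 0], "fingers": 0.1}

```text
clock: 9.65
position: [0.5152, -0.0301, 0.0915]
ee_rot: [-0.001, 0.669, 0.744, -0.001]
contact_force: [-5.5, -1.5, 5.0]
width: 0.0207
gripper_force: 51.1
```

Request:
servo_tool:
  moves:
    - {"dp": [0, 0.005, 0], "delta_rot": [0, 0, 0], "fingers": 0.1}
    - {"dp": [0, 0, 0], "delta_rot": [0, 0, 0], "fingers": 0.1}

```text
clock: 9.85
position: [0.5161, -0.03, 0.0915]
ee_rot: [-0.001, 0.669, 0.744, -0.001]
contact_force: [-6.2, -1.6, 4.9]
width: 0.0208
gripper_force: 51.1
```

```bash
python3 - <<'E'
from h import *
go(0.5170,-0.0299,0.0913,6.08); print(readout.get_state()["moment"])
E
```

```text
t 9.85 pos [ 0.5161 -0.03    0.0915] head 6.09 tilt [-1.8e-03 -1.0e-04 -1.0e+00] | go dp [-0.     0.005  0.001] rows 1 turn z 0.002 F [-6.2 -1.6  4.9] w 0.0208
[0.00097479 0.20234027 0.04146877]
```

Request:
servo_tool:
  moves:
    - {"dp": [0, 0.005, 0], "delta_rot": [0, 0, 0], "fingers": 0.1}
    - {"dp": [0, 0, 0], "delta_rot": [0, 0, 0], "fingers": 0.1}

```text
clock: 10.05
position: [0.5163, -0.0298, 0.0913]
ee_rot: [-0.001, 0.668, 0.744, -0.001]
contact_force: [-6.7, -0.9, 4.6]
width: 0.0205
gripper_force: 51.4
```

Request:
servo_tool:
  moves:
    - {"dp": [0, 0.003, 0], "delta_rot": [0, 0, 0], "fingers": 0.1}
    - {"dp": [0, 0, 0], "delta_rot": [0, 0, 0], "fingers": 0.1}

```text
clock: 10.25
position: [0.5164, -0.0298, 0.0913]
ee_rot: [-0.002, 0.668, 0.744, -0.002]
contact_force: [-8.1, -3.1, 5.7]
width: 0.0209
gripper_force: 51.5
```

```bash
python3 - <<'E'
from h import *
go(0.5170,-0.0299,0.0913,6.08); print(readout.get_state()["moment"]); C,im,d=shot("f1")
cv2.imwrite("pics/f1c.png",cv2.resize(im[60:300,200:540],None,fx=2.2,fy=2.2,interpolation=cv2.INTER_CUBIC)[:,:,::-1])
E
```

```text
t 10.25 pos [ 0.5164 -0.0298  0.0913] head 6.12 tilt [-4.9e-03 -2.0e-04 -1.0e+00] | go dp [-0.001  0.003 -0.   ] rows 1 turn z 0.006 F [-8.1 -3.1  5.7] w 0.0209
[-0.28182261  0.58304216 -0.00339591]
```

View pics/f1c.png

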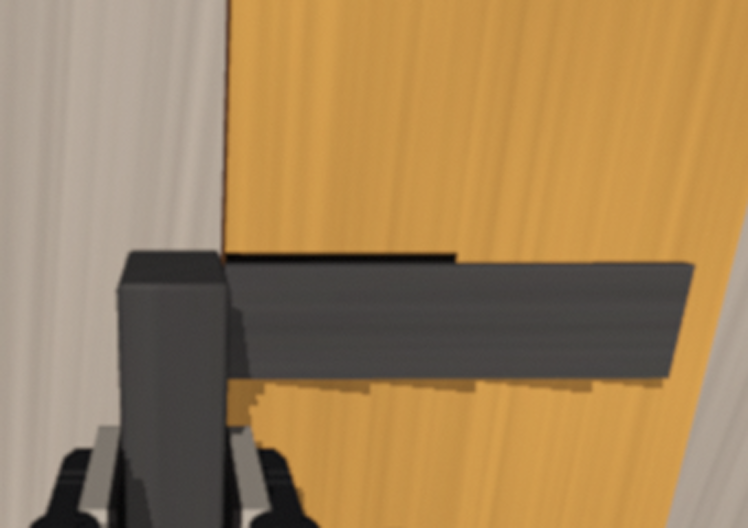

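The crop shows the stock touching the block edge (crop x≈227), with a thin strip of the mark uncovered above the blade (crop y 254–263). I'll measure it sub-pixel.

```bash
cat >> h.py <<'E'
def edge_v(im,us,v0,v1,down=True):
    "first bright->dark transition going down each column (sub-pixel)"
    E=[]
    for u in us:
        s=im[v0:v1,u].astype(float)[:,:2].sum(1); hi=np.median(s[:6]); lo=s.min(); th=(hi+lo)/2; k=np.argmax(s<th)
        if k>0 and hi-lo>80: E.append((u,v0+k-1+(s[k-1]-th)/(s[k-1]-s[k])))
    return np.array(E)
def fit(p): vx,vy,x,y=cv2.fitLine(p[:,:2].astype(np.float32),cv2.DIST_HUBER,0,.01,.01).ravel(); s=np.sign(vx); return np.array([x,y]),np.array([vx,vy])*s
def markgap(C,im,um,ub,v0,v1):
    mk=fit(ray(C,edge_v(im,um,v0,v1),.015)); bl=fit(ray(C,edge_v(im,ub,v0,v1),.0154))
    ang=lambda d:np.degrees(np.arctan2(d[1],d[0])).round(2); n=np.array([-bl[1][1],bl[1][0]])
    # mark's far edge extrapolated at its middle vs the blade's bottom outer edge line
    a=(mk[0]-bl[0])@n*1000; print("mark far edge dir",ang(mk[1]),"blade dir",ang(bl[1]),"uncovered mark mm",a.round(2),"(want 1.5)")
E
python3 - <<'E'
from h import *
C,im,d=load("f1"); 
markgap(C,im,range(308,402),range(415,505),150,200)
P=cloud(C,d)
for u in(320,350,380,420,460,500): print(u,P[190:225:10,u,2].round(4))
E=edge_v(im,range(415,505),150,200);print(E[::20].round(2),edge_v(im,range(308,402),150,200)[::20].round(2))
E
```

```text
mark far edge dir 6.2 blade dir 6.47 uncovered mark mm 2.09 (want 1.5)
320 [0.0185 0.0185 0.0181 0.0182]
350 [0.0181 0.018  0.0191 0.0176]
380 [0.0192 0.0182 0.1611 0.0177]
420 [0.0182 0.019  0.0189 0.0177]
460 [0.0173 0.0181 0.0177 0.0185]
500 [0.0178 0.0186 0.0184 0.1611]
[[415.   178.83]
 [435.   178.77]
 [455.   178.89]
 [475.   178.5 ]
 [495.   178.51]] [[308.   174.59]
 [328.   174.79]
 [348.   174.73]
 [368.   174.74]
 [388.   174.76]]
```

Request:
servo_tool:
  moves:
    - {"dp": [0.003, -0.003, 0], "delta_rot": [0, 0, 0], "fingers": 0.1}
    - {"dp": [0.002, 0, 0], "delta_rot": [0, 0, 0.03], "fingers": 0.1}
    - {"dp": [0, 0.003, 0], "delta_rot": [0, 0, 0.02], "fingers": 0.1}
    - {"dp": [0, 0, 0], "delta_rot": [0, 0, 0], "fingers": 0.1}

```text
clock: 10.7
position: [0.5164, -0.0294, 0.0913]
ee_rot: [-0.001, 0.67, 0.742, -0.002]
contact_force: [-7.9, -3.9, 5.9]
width: 0.0207
gripper_force: 51.4
```

```bash
python3 - <<'E'
from h import *
go(0.5170,-0.0299,0.0913,6.08);  C,im,d=shot("f2")
markgap(C,im,range(308,402),range(415,505),150,200)
E
```

```text
t 10.7 pos [ 0.5164 -0.0294  0.0913] head 5.88 tilt [-0.0046 -0.0014 -1.    ] | go dp [-0.003  0.003 -0.   ] rows 1 turn z -0.035 F [-7.9 -3.9  5.9] w 0.0207
mark far edge dir 6.27 blade dir 6.04 uncovered mark mm 1.58 (want 1.5)
```

Request:
servo_tool:
  moves:
    - {"dp": [0, 0, 0], "delta_rot": [0, 0, 0], "fingers": 0.3}
    - {"dp": [0, 0, 0], "delta_rot": [0, 0, 0], "fingers": 0.4}
    - {"dp": [0, 0, 0], "delta_rot": [0, 0, 0], "fingers": 0.4}
    - {"dp": [0, 0, 0], "delta_rot": [0, 0, 0], "fingers": 0.4}

```text
clock: 11.15
position: [0.5194, -0.0287, 0.0911]
ee_rot: [0.001, 0.671, 0.742, 0.001]
contact_force: [0.1, -0.7, 0.5]
width: 0.0343
gripper_force: 0.0
```

```bash
python3 - <<'E'
from h import *
go(0.5170,-0.0299,0.0913,6.08);  C,im,d=shot("f3")
markgap(C,im,range(308,402),range(415,505),150,200)
E
```

```text
t 11.15 pos [ 0.5194 -0.0287  0.0911] head 5.79 tilt [ 0.0018  0.     -1.    ] | go dp [-0.005 -0.012 -0.001] rows 1 turn z -0.051 F [ 0.1 -0.7  0.5] w 0.0343
mark far edge dir 6.12 blade dir 6.13 uncovered mark mm 1.79 (want 1.5)
```

Request:
servo_tool:
  moves:
    - {"dp": [0, 0.008, 0], "delta_rot": [0, 0, -0.05], "fingers": 0.4}
    - {"dp": [0, 0.005, 0], "delta_rot": [0, 0, 0], "fingers": 0.4}
    - {"dp": [0, 0, 0], "delta_rot": [0, 0, 0], "fingers": 0.4}

```text
clock: 11.5
position: [0.5214, -0.0285, 0.0909]
ee_rot: [0.0, 0.669, 0.744, 0.0]
contact_force: [0.1, -0.3, -0.3]
width: 0.0346
gripper_force: 0.0
```

Request:
servo_tool:
  moves:
    - {"dp": [0, 0.005, 0], "delta_rot": [0, 0, 0], "fingers": 0.4}
    - {"dp": [0, 0.004, 0], "delta_rot": [0, 0, 0], "fingers": 0.4}
    - {"dp": [0, 0, 0], "delta_rot": [0, 0, 0], "fingers": 0.4}

```text
clock: 11.8
position: [0.5221, -0.0283, 0.0908]
ee_rot: [-0.001, 0.669, 0.744, -0.001]
contact_force: [-1.0, 0.5, 1.3]
width: 0.0341
gripper_force: 1.3
```

Request:
servo_tool:
  moves:
    - {"dp": [0, 0.005, 0], "delta_rot": [0, 0, 0], "fingers": 0.4}
    - {"dp": [0, 0.004, 0], "delta_rot": [0, 0, 0], "fingers": 0.4}
    - {"dp": [0, 0, 0], "delta_rot": [0, 0, 0], "fingers": 0.4}

```text
clock: 12.1
position: [0.5224, -0.0282, 0.0907]
ee_rot: [-0.002, 0.668, 0.744, -0.002]
contact_force: [-6.2, -2.8, 6.0]
width: 0.0341
gripper_force: 3.2
```

Request:
servo_tool:
  moves:
    - {"dp": [0, 0.005, 0], "delta_rot": [0, 0, 0], "fingers": 0.4}
    - {"dp": [0, 0.004, 0], "delta_rot": [0, 0, 0], "fingers": 0.4}
    - {"dp": [0, 0, 0], "delta_rot": [0, 0, 0], "fingers": 0.4}

```text
clock: 12.4
position: [0.5226, -0.0282, 0.0906]
ee_rot: [-0.003, 0.668, 0.744, -0.003]
contact_force: [-9.4, -3.4, 7.3]
width: 0.034
gripper_force: 4.8
```

```bash
python3 - <<'E'
from h import *
go(0.5170,-0.0299,0.0913,6.08);  C,im,d=shot("f4")
markgap(C,im,range(308,402),range(415,505),150,200)
E
```

```text
t 12.4 pos [ 0.5226 -0.0282  0.0906] head 6.15 tilt [-9.e-03 -5.e-04 -1.e+00] | go dp [-0.006 -0.029 -0.003] rows 1 turn z 0.013 F [-9.4 -3.4  7.3] w 0.034
mark far edge dir 5.92 blade dir 6.17 uncovered mark mm 1.7 (want 1.5)
```

Request:
servo_tool:
  moves:
    - {"dp": [0, -0.01, 0], "delta_rot": [0, 0, 0], "fingers": 0.4}
    - {"dp": [0, -0.02, 0], "delta_rot": [0, 0, 0], "fingers": 0.4}
    - {"dp": [0, -0.007, 0], "delta_rot": [0, 0, 0], "fingers": 0.4}
    - {"dp": [0, 0, 0], "delta_rot": [0, 0, 0], "fingers": 0.4}
    - {"dp": [0, 0, -0.08], "delta_rot": [0, 0, 0], "fingers": 0.4}

```text
clock: 12.95
position: [0.5184, -0.0285, 0.1056]
ee_rot: [-0.001, 0.669, 0.744, -0.001]
contact_force: [0.5, -0.6, 0.7]
width: 0.0343
gripper_force: 0.0
```

Request:
servo_tool:
  moves:
    - {"dp": [0, 0, -0.15], "delta_rot": [0, 0, 0], "fingers": 0.6}
    - {"dp": [0.05, 0, -0.1], "delta_rot": [0, 0, 0], "fingers": 1}
    - {"dp": [0.05, 0, 0], "delta_rot": [0, 0, 0], "fingers": 1}
    - {"dp": [0, 0, 0], "delta_rot": [0, 0, 0], "fingers": 1}
    - {"dp": [0, 0, 0], "delta_rot": [0, 0, 0], "fingers": 1}

```text
clock: 13.45
position: [0.5164, -0.0085, 0.1559]
ee_rot: [-0.001, 0.668, 0.744, -0.0]
contact_force: [-0.5, -0.1, -0.1]
width: 0.0853
gripper_force: 0.0
```

```bash
python3 - <<'E'
from h import *
C,im,d=shot("v1"); go(0.4458,0.3154,0.16,6.08)
cv2.imwrite("pics/v1c.png",cv2.resize(im[60:400,180:460],None,fx=1.7,fy=1.7,interpolation=cv2.INTER_CUBIC)[:,:,::-1])
square(C,im,d,u=(200,480),v=(60,370))
E
```

```text
t 13.5 pos [ 0.5164 -0.0087  0.1558] head 6.11 tilt [-2.e-03  2.e-04 -1.e+00] | go dp [ 1.649 -0.179 -0.02 ] rows 8 turn z 0.004 F [-0.3  0.4  0.5] w 0.0853
stock 0.0339 [517.  -32.2] [21.5 99.8] 6.02 [[501.0, 16.299999237060547], [511.5, -82.9000015258789], [532.9000244140625, -80.69999694824219], [522.5, 18.5]]
blade 0.0183 [563.   10.4] [121.1  27.7] 6.17 [[501.29998779296875, 17.700000762939453], [504.29998779296875, -9.899999618530273], [624.7000122070312, 3.0999999046325684], [621.7000122070312, 30.700000762939453]]
```

View pics/v1c.png

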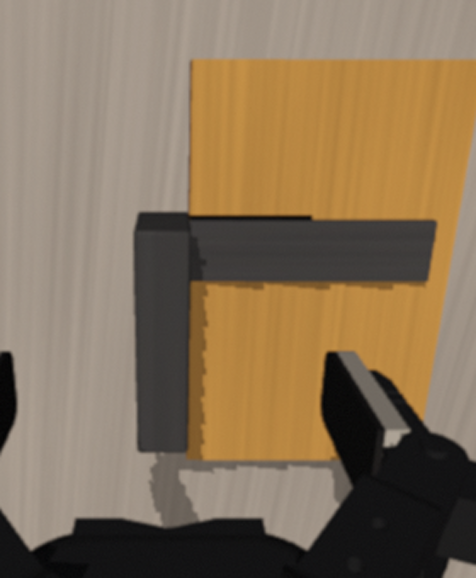

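The crop shows the stock lying along the block edge and the mark half uncovered along the blade's outer edge. Measured stock centre is (0.5170,-0.0322) at yaw 6.02°, against a target of (0.5173,-0.0324) at 6.06°. Next is the weight.

Request:
servo_tool:
  moves:
    - {"dp": [0.1, -0.01, -0.01], "delta_rot": [0, 0, 0], "fingers": 1}
    - {"dp": [0.2, -0.02, 0], "delta_rot": [0, 0, 0], "fingers": 1}
    - {"dp": [0.2, -0.02, 0], "delta_rot": [0, 0, 0], "fingers": 1}
    - {"dp": [0.2, -0.02, 0], "delta_rot": [0, 0, 0], "fingers": 1}
    - {"dp": [0.2, -0.03, 0], "delta_rot": [0, 0, 0], "fingers": 1}

```text
clock: 14.0
position: [0.4777, 0.1691, 0.1579]
ee_rot: [-0.0, 0.669, 0.743, -0.001]
contact_force: [0.6, 0.8, -0.5]
width: 0.0855
gripper_force: 0.0
```

Request:
servo_tool:
  moves:
    - {"dp": [0.2, -0.02, 0], "delta_rot": [0, 0, 0], "fingers": 1}
    - {"dp": [0.2, -0.02, 0], "delta_rot": [0, 0, 0], "fingers": 1}
    - {"dp": [0.2, -0.02, 0], "delta_rot": [0, 0, 0], "fingers": 1}
    - {"dp": [0.15, -0.02, 0], "delta_rot": [0, 0, 0], "fingers": 1}
    - {"dp": [0, 0, 0], "delta_rot": [0, 0, 0], "fingers": 1}

```text
clock: 14.5
position: [0.4454, 0.3184, 0.1578]
ee_rot: [-0.001, 0.667, 0.745, -0.0]
contact_force: [0.1, -0.1, -0.9]
width: 0.0854
gripper_force: 0.0
```

```bash
python3 - <<'E'
from h import *
C,im,d=load("v1"); markgap(C,im,range(297,358),range(370,430),160,205); plate_mark(C,im,rows=(105,180),u0=292,vm=150,mu=(297,358)) if 0 else None
C,im,d=shot("w2"); P=cloud(C,d)
m=cv2.inRange(cv2.cvtColor(im,cv2.COLOR_RGB2HSV),(10,120,60),(32,255,255))
q=P[(m>0)&(d>0)]; q=q[np.hypot(q[:,0]-.4457,q[:,1]-.3155)<.03]
for k in (q[(q[:,2]>.035)&(q[:,2]<.05)],q[(q[:,2]>.02)&(q[:,2]<.0235)]): print(len(k),((k.min(0)+k.max(0))/2).round(4),np.ptp(k,0).round(4),k[:,2].max().round(4))
go(0.4457,0.3154,0.097,6.08)
E
```

```text
mark far edge dir 6.14 blade dir 6.11 uncovered mark mm 1.63 (want 1.5)
827 [0.4458 0.3154 0.0414] [0.0194 0.0198 0.0125] 0.0476
1343 [0.4461 0.3165 0.0217] [0.0385 0.037  0.0035] 0.0235
t 14.55 pos [0.4456 0.3166 0.1577] head 6.24 tilt [-1.4e-03 -9.0e-04 -1.0e+00] | go dp [-0.006  0.     0.304] rows 2 turn z 0.029 F [-0.5 -0.4  0.2] w 0.0851
```

Request:
servo_tool:
  moves:
    - {"dp": [-0.005, 0, 0.12], "delta_rot": [0, 0, 0], "fingers": 1}
    - {"dp": [0, 0, 0.12], "delta_rot": [0, 0, 0], "fingers": 1}
    - {"dp": [0, 0, 0.063], "delta_rot": [0, 0, 0], "fingers": 1}
    - {"dp": [0, 0, 0], "delta_rot": [0, 0, 0], "fingers": 0.6}
    - {"dp": [0, 0, 0], "delta_rot": [0, 0, 0], "fingers": 0.3}
  force: 40

```text
clock: 15.05
position: [0.4468, 0.314, 0.0983]
ee_rot: [0.0, 0.669, 0.743, -0.0]
contact_force: [-0.3, -0.1, 1.2]
width: 0.0588
gripper_force: 0.0
```

Request:
servo_tool:
  moves:
    - {"dp": [0, 0, 0], "delta_rot": [0, 0, 0], "fingers": 0.1}
    - {"dp": [0, 0, 0], "delta_rot": [0, 0, 0], "fingers": 0.1}
    - {"dp": [0, 0, 0], "delta_rot": [0, 0, 0], "fingers": 0.1}
    - {"dp": [0, 0, 0], "delta_rot": [0, 0, 0], "fingers": 0.1}
  force: 40

```text
clock: 15.45
position: [0.4465, 0.3147, 0.0992]
ee_rot: [0.0, 0.669, 0.744, 0.001]
contact_force: [-2.2, -0.5, 5.0]
width: 0.0182
gripper_force: 39.0
```

```bash
python3 - <<'E'
from h import *
go(0.5777,0.0115,0.16,6.08)
E
```

```text
t 15.45 pos [0.4465 0.3147 0.0992] head 6.08 tilt [ 1.e-03  6.e-04 -1.e+00] | go dp [-1.577  0.492 -0.304] rows 8 turn z 0.001 F [-2.2 -0.5  5. ] w 0.0182
```

Request:
servo_tool:
  moves:
    - {"dp": [0, 0, -0.06], "delta_rot": [0, 0, 0], "fingers": 0.1}
    - {"dp": [0, 0, -0.12], "delta_rot": [0, 0, 0], "fingers": 0.1}
    - {"dp": [0, 0, -0.12], "delta_rot": [0, 0, 0], "fingers": 0.1}
    - {"dp": [-0.08, 0.025, 0], "delta_rot": [0, 0, 0], "fingers": 0.1}
    - {"dp": [-0.16, 0.05, 0], "delta_rot": [0, 0, 0], "fingers": 0.1}

```text
clock: 15.95
position: [0.4665, 0.2697, 0.1599]
ee_rot: [0.0, 0.667, 0.745, 0.002]
contact_force: [0.5, -0.1, -2.5]
width: 0.0181
gripper_force: 39.6
```

Request:
servo_tool:
  moves:
    - {"dp": [-0.2, 0.062, 0], "delta_rot": [0, 0, 0], "fingers": 0.1}
    - {"dp": [-0.2, 0.062, 0], "delta_rot": [0, 0, 0], "fingers": 0.1}
    - {"dp": [-0.2, 0.062, 0], "delta_rot": [0, 0, 0], "fingers": 0.1}
    - {"dp": [-0.2, 0.062, 0], "delta_rot": [0, 0, 0], "fingers": 0.1}
    - {"dp": [-0.2, 0.062, 0], "delta_rot": [0, 0, 0], "fingers": 0.1}

```text
clock: 16.45
position: [0.5496, 0.0745, 0.1588]
ee_rot: [0.0, 0.669, 0.744, 0.0]
contact_force: [0.1, 0.6, -2.1]
width: 0.0179
gripper_force: 39.6
```

Request:
servo_tool:
  moves:
    - {"dp": [-0.18, 0.056, 0], "delta_rot": [0, 0, 0], "fingers": 0.1}
    - {"dp": [-0.11, 0.036, 0], "delta_rot": [0, 0, 0], "fingers": 0.1}
    - {"dp": [-0.05, 0.015, 0], "delta_rot": [0, 0, 0], "fingers": 0.1}
    - {"dp": [0, 0, 0], "delta_rot": [0, 0, 0], "fingers": 0.1}
    - {"dp": [0, 0, 0], "delta_rot": [0, 0, 0], "fingers": 0.1}

```text
clock: 16.95
position: [0.5769, 0.0117, 0.1582]
ee_rot: [-0.001, 0.669, 0.744, -0.0]
contact_force: [-0.1, 0.1, -1.8]
width: 0.0185
gripper_force: 39.6
```

```bash
cat >> h.py <<'E'
def wt(C,im,d,st,lo,hi,rad=.032):
    P=cloud(C,d); c=st["position"]; q=P[(d>0)]; q=q[(np.hypot(q[:,0]-c[0],q[:,1]-c[1])<rad)&(q[:,2]>lo)&(q[:,2]<hi)]
    mask=((d>0)&(np.hypot(P[:,:,0]-c[0],P[:,:,1]-c[1])<rad)&(P[:,:,2]>lo)&(P[:,:,2]<hi)&(im[:,:,0].astype(int)-im[:,:,2]>40))
    k=P[mask]; print(len(k),"ctr",((np.percentile(k,1,0)+np.percentile(k,99,0))/2).round(4),"ext",np.ptp(k,0).round(4))
    R=Ro.from_euler('z',6.05,degrees=True).as_matrix(); l=k@R; print(" rot frame 6.05: min",l.min(0).round(4),"max",l.max(0).round(4)); return k
E
python3 - <<'E'
from h import *
st=readout.get_state(); C,im,d=shot("h1"); b=st["position"][2]-.0992
print("weight bottom z",b); k=wt(C,im,d,st,b-.003,b+.03); wt(C,im,d,st,b+.019,b+.024)
go(0.5777,0.0115,0.1176,6.08)
cv2.imwrite("pics/h1c.png",im[60:420,150:480,::-1])
E
```

```text
weight bottom z 0.05899946550580899
2287 ctr [0.5763 0.0228 0.0747] ext [0.0392 0.0215 0.03  ]
 rot frame 6.05: min [ 0.5558 -0.0488  0.059 ] max [ 0.5948 -0.0281  0.089 ]
1589 ctr [0.5766 0.0223 0.0804] ext [0.0389 0.0212 0.0049]
 rot frame 6.05: min [ 0.5558 -0.0488  0.078 ] max [ 0.5948 -0.0286  0.0829]
t 17.0 pos [0.5768 0.012  0.1582] head 6.12 tilt [-1.2e-03  9.0e-04 -1.0e+00] | go dp [-0.003  0.005  0.203] rows 1 turn z 0.008 F [-0.1 -0.4 -2.1] w 0.0182
```

View pics/h1c.png

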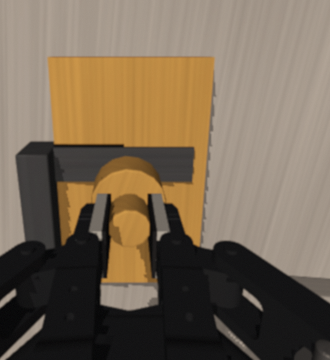

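The weight hangs upright over the blade. It is about 1.3 mm toward +y of the blade's centre line, so I'll correct that while lowering.

Request:
servo_tool:
  moves:
    - {"dp": [-0.0065, 0, 0.07], "delta_rot": [0, 0, 0], "fingers": 0.1}
    - {"dp": [0, 0, 0.08], "delta_rot": [0, 0, 0], "fingers": 0.1}
    - {"dp": [0, 0, 0.04], "delta_rot": [0, 0, 0], "fingers": 0.1}
    - {"dp": [0, 0, 0], "delta_rot": [0, 0, 0], "fingers": 0.1}
    - {"dp": [0, 0, 0.005], "delta_rot": [0, 0, 0], "fingers": 0.1}

```text
clock: 17.5
position: [0.5779, 0.0101, 0.1196]
ee_rot: [0.0, 0.668, 0.744, 0.0]
contact_force: [0.1, -0.6, -2.7]
width: 0.0181
gripper_force: 39.6
```

Request:
servo_tool:
  moves:
    - {"dp": [0, 0, 0], "delta_rot": [0, 0, 0], "fingers": 0.1}
    - {"dp": [0, 0, 0.004], "delta_rot": [0, 0, 0], "fingers": 0.1}
    - {"dp": [0, 0, 0], "delta_rot": [0, 0, 0], "fingers": 0.1}

```text
clock: 17.8
position: [0.578, 0.0094, 0.1189]
ee_rot: [0.0, 0.669, 0.744, 0.0]
contact_force: [-1.7, -0.1, -2.0]
width: 0.0184
gripper_force: 39.6
```

```bash
python3 - <<'E'
from h import *
st=readout.get_state(); C,im,d=shot("h2"); go(0.5777,0.0115,0.1176,6.08)
wt(C,im,d,st,.036,.043); K=C
print(proj(C,[[.5,.02,.0154],[.6,.03,.0154]]))
E
```

```text
t 17.85 pos [0.5779 0.0094 0.1189] head 6.07 tilt [ 7.e-04  0.e+00 -1.e+00] | go dp [0.011 0.    0.006] rows 1 turn z -0.002 F [-0.4 -0.7 -2.7] w 0.0187
1682 ctr [0.5778 0.0203 0.0396] ext [0.0392 0.0215 0.007 ]
 rot frame 6.05: min [ 0.5568 -0.0511  0.036 ] max [ 0.596  -0.0308  0.043 ]
[[147.16765988 215.41767489]
 [317.92546031 216.40313392]]
```

Request:
servo_tool:
  moves:
    - {"dp": [0.006, 0, 0], "delta_rot": [0, 0, 0], "fingers": 0.1}
    - {"dp": [0, 0, 0], "delta_rot": [0, 0, 0], "fingers": 0.1}
    - {"dp": [0, 0, 0], "delta_rot": [0, 0, 0], "fingers": 0.1}

```text
clock: 18.15
position: [0.5776, 0.0106, 0.1185]
ee_rot: [-0.0, 0.669, 0.744, 0.0]
contact_force: [-0.5, -0.2, -2.2]
width: 0.018
gripper_force: 39.6
```

```bash
python3 - <<'E'
from h import *
st=readout.get_state(); C,im,d=shot("h3"); go(0.5777,0.0115,0.1176,6.08)
wt(C,im,d,st,.036,.043)
# blade edges seen left of / right of weight at this pose
e=ray(C,edge_v(im,range(400,440,3),90,200),.0154); R=Ro.from_euler('z',6.05,degrees=True).as_matrix(); print((e@R)[::3].round(4))
E
```

```text
t 18.2 pos [0.5777 0.0106 0.1185] head 6.07 tilt [ 1.e-04  1.e-04 -1.e+00] | go dp [0.004 0.001 0.005] rows 1 turn z -0.002 F [-0.9  0.5 -1.3] w 0.0183
1688 ctr [0.5774 0.0215 0.0396] ext [0.0391 0.0215 0.0068]
 rot frame 6.05: min [ 0.5565 -0.0497  0.036 ] max [ 0.5956 -0.0297  0.0429]Traceback (most recent call last):
  File "<stdin>", line 5, in <module>
  File "h.py", line 11, in ray
    K,R,t=C; uv=np.atleast_2d(uv).astype(float); d=np.c_[uv,np.ones(len(uv))]@np.linalg.inv(K).T@R
                                                   ~~~~~~~~~~~~~~~~~~~~~~~~~~^~~~~~~~~~~~~~~~~~~
ValueError: matmul: Input operand 1 has a mismatch in its core dimension 0, with gufunc signature (n?,k),(k,m?)->(n?,m?) (size 3 is different from 1)
```

```bash
python3 - <<'E'
from h import *
C,im,d=load("h3"); R=Ro.from_euler('z',6.05,degrees=True).as_matrix()
X=np.array([[.614,y,.0154] for y in (-.036,-.038)]); L=np.array([[.5656+.05,-.037,.0154],[.5656-.03,-.037,.0154]])
print(proj(C,L@R.T))
u0=int(proj(C,L[:1]@R.T)[0,0]); v0=int(proj(C,L[:1]@R.T)[0,1])
e=edge_v(im,range(u0-12,u0+1),v0-20,v0+12); print(e[::4].round(1),(ray(C,e,.0154)@R)[::4].round(4))
E
```

```text
[[344.83690081 224.31540254]
 [209.8592902  224.25731962]]
[[332.  224.5]
 [336.  224.5]
 [340.  224.5]
 [344.  224.5]] [[ 0.608  -0.0371  0.0154]
 [ 0.6104 -0.0371  0.0154]
 [ 0.6127 -0.0371  0.0154]
 [ 0.6151 -0.0371  0.0154]]
```

Request:
servo_tool:
  moves:
    - {"dp": [0, 0, 0.004], "delta_rot": [0, 0, 0], "fingers": 0.1}
    - {"dp": [0, 0, 0.003], "delta_rot": [0, 0, 0], "fingers": 0.1}
    - {"dp": [0, 0, 0], "delta_rot": [0, 0, 0], "fingers": 0.1}

```text
clock: 18.5
position: [0.5777, 0.0106, 0.1174]
ee_rot: [0.0, 0.669, 0.744, 0.0]
contact_force: [-0.6, -0.0, 0.8]
width: 0.0183
gripper_force: 39.9
```

Request:
servo_tool:
  moves:
    - {"dp": [0, 0, 0], "delta_rot": [0, 0, 0], "fingers": 0.3}
    - {"dp": [0, 0, 0], "delta_rot": [0, 0, 0], "fingers": 0.6}
    - {"dp": [0, 0, 0], "delta_rot": [0, 0, 0], "fingers": 0.6}
    - {"dp": [0, 0, -0.04], "delta_rot": [0, 0, 0], "fingers": 0.6}
    - {"dp": [0, 0, -0.12], "delta_rot": [0, 0, 0], "fingers": 0.6}

```text
clock: 19.0
position: [0.5762, 0.0107, 0.1478]
ee_rot: [-0.002, 0.669, 0.744, -0.001]
contact_force: [-0.1, 0.7, 0.6]
width: 0.0513
gripper_force: 0.0
```

Request:
servo_tool:
  moves:
    - {"dp": [0, 0, -0.18], "delta_rot": [0, 0, 0], "fingers": 0.8}
    - {"dp": [0, -0.1, -0.18], "delta_rot": [0, 0, 0], "fingers": 1}
    - {"dp": [0, -0.15, 0], "delta_rot": [0, 0, 0], "fingers": 1}
    - {"dp": [0, 0, 0], "delta_rot": [0, 0, 0], "fingers": 1}
    - {"dp": [0, 0, 0], "delta_rot": [0, 0, 0], "fingers": 1}

```text
clock: 19.5
position: [0.5277, 0.0054, 0.2219]
ee_rot: [0.001, 0.669, 0.743, 0.001]
contact_force: [0.5, -1.2, 0.3]
width: 0.0855
gripper_force: 0.0
```

```bash
python3 - <<'E'
from h import *
go(.5,0,.2,6); C,im,d=shot("e1"); R=Ro.from_euler('z',6.05,degrees=True).as_matrix()
g=lambda x,y,z:proj(C,np.array([[x,y,z]])@R.T)[0].astype(int)
a,b=g(.5195,-.036,.015),g(.560,-.0365,.0154); c=g(.608,-.037,.0154),g(.628,-.037,.0154); print(a,b,c)
markgap(C,im,range(a[0]+3,g(.55,0,.015)[0]),range(c[0][0],c[1][0]-2),a[1]-20,a[1]+12)
P=cloud(C,d)@R; q=P[(d>0)&(im[:,:,0].astype(int)-im[:,:,2]>40)]
q=q[(np.hypot(q[:,0]-.5760,q[:,1]+.0497)<.03)]
for lo,hi in((.055,.068),(.037,.043)):
    k=q[(q[:,2]>lo)&(q[:,2]<hi)]; print("weight",len(k),((k.min(0)+k.max(0))/2).round(4),np.ptp(k,0).round(4),k[:,2].max().round(4))
# stock top outline in rotated frame
m=((P[:,:,2]>.030)&(P[:,:,2]<.038)&(d>0)&(im.max(2)<110)).astype(np.uint8); lp=P; m[(lp[:,:,0]<.48)|(lp[:,:,0]>.55)|(lp[:,:,1]<-.16)|(lp[:,:,1]>0)]=0
cc=max(cv2.findContours(m,0,2)[0],key=cv2.contourArea); X=(ray(C,cc[:,0],.0339)@R)[:,:2]*1000; print("stock",cv2.minAreaRect(X.astype(np.float32)),"target",(np.array([.5173,-.0324,0])@R*1000).round(1))
E
```

```text
t 19.5 pos [0.5277 0.0054 0.2219] head 6.06 tilt [ 0.0017  0.     -1.    ] | go dp [-0.012 -0.141  0.109] rows 1 turn z 0.011 F [ 0.5 -1.2  0.3] w 0.0855
[270 183] [315 183] (array([368, 184]), array([390, 184]))
mark far edge dir 6.13 blade dir 6.13 uncovered mark mm 1.84 (want 1.5)
weight 551 [ 0.5754 -0.0497  0.0606] [0.0193 0.0197 0.0109] 0.0661
weight 1025 [ 0.5753 -0.0497  0.04  ] [0.0393 0.0391 0.0058] 0.0429
stock ((510.8164367675781, -86.55729675292969), (99.70894622802734, 21.106748580932617), 89.69022369384766) target [511.  -86.7   0. ]
```

```bash
python3 - <<'E'
from h import *
C,im,d=load("e1"); cv2.imwrite("pics/e1c.png",cv2.resize(im[130:300,220:420],None,fx=3.5,fy=3.5,interpolation=cv2.INTER_CUBIC)[:,:,::-1])
E
```

```text
(no output)
```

View pics/e1c.png

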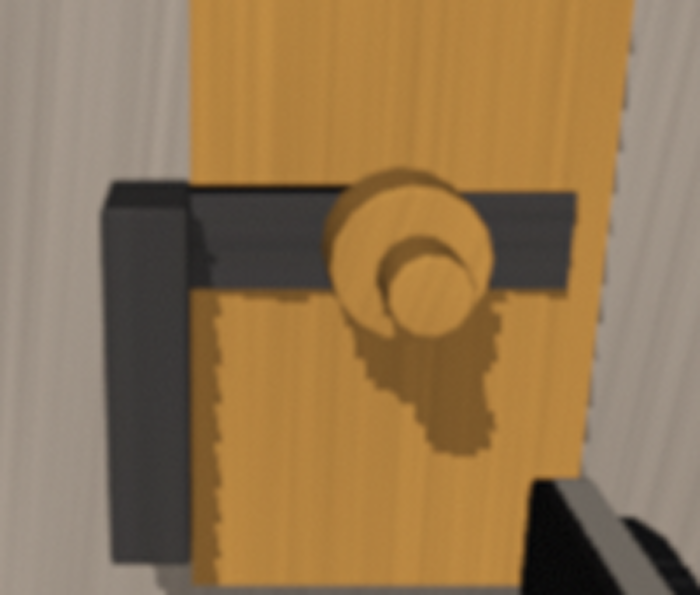

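The stock lies flush along the block edge (crop x≈190), the blade's outer edge is on the mark (crop y≈188), and the weight stands upright on the blade at (415,260). I'm handing it in.

```bash
python3 -c "
from rig import manip; print(manip.sign_off())"
```

```text
the job is handed in; nothing more can be done
None
```

I handed the job in at about 20 s: the square lies flush along the block edge, the blade's outer edge is about 0.1–0.3 mm off the mark's centre line, and the brass weight stands upright on the blade about 0.4 mm off the centre of its width, all by the wrist camera.

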